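Clamp the lid of a bench pressure vessel and lock its spindle with the pin

ROBOT

A 7-joint arm with a two-finger parallel gripper is mounted at the origin on a cart in front of the work surface, level with it; the furniture and walls round the work are solid. World frame = base frame: x ahead of the robot, y to its left, z up, the work surface at z = 0. Lengths are in m, angles in rad, forces in N, time in s.
With the tool pointing down it reaches from about 0.4 to 0.85 m from the base axis. Payload 10.4 kg.
Tool frame: the origin (TCP) lies on the centre line of the jaws, within the pads' length; the fingertips stand 11 mm ahead of it and the grasp point (between the pads) lies 8 mm behind it; z points along the fingers, y is the line along which they close (so a half turn about z gives the same grasp; the last joint's range is limited). The gripper opens to 87 mm and grips with 3 to 60 N. Pads are 19 mm wide; open, the fingers measure 117 mm over their backs; the gripper's body (75 mm by 190 mm) begins 51 mm behind the grasp point.
Start: joints at [1.22, 0.332, -0.065, 1.46, 0.022, 1.35, -0.088], TCP at [0.201, -0.592, 0.234] pointing down, gripper open.
Joint ranges: [-2.6, 2.6], [-0.5, 2.12], [-1.47, 1.34], [0.16, 2.42], [-1.27, 4.41], [0.06, 2.06], [-2.6, 2.6]. Speed limits (rad/s): [2.22, 2.22, 2.79, 2.79, 3.14, 3.14, 3.14].

INTERFACE

Orientations are given as a unit quaternion [x, y, z, w].
In Python, from bench import r gives the robot as it stands.
- The arm moves only by the shell command python3 -m pendant 'ROWS' [OPENING] [FORCE]. ROWS is JSON, a list of rows, each a list of 4 numbers: the shift along the tool's x, y, z in m, then the turn about the tool's z in rad. A call has 1 to 8 rows; each row shifts and turns the commanded pose from where the row before left it, along the tool's axes as they then stand; what a row does not reach is not made up. A row lasts 1/12 s, in which the tool goes at most 41.7 mm and 7.16 degrees, less where a joint would pass 70% of its speed; a pose out of reach is approached as far as the arm can. A call with a gripper value outside its range is refused whole. OPENING is the opening, from 0 (shut) to 1 (fully open), set as the call begins (- or left out, the last holds). The fingers move at their own pace and stop on an object; FORCE is the grip in N (left out, the last holds). Time passes only in rows, so rows that do not move let the fingers close. It gives the time, the measured TCP pose, the force, the opening and the grip force at its end, in the units of the state.
- r.read_state(): the state, without advancing time (a new reading comes with each control period).
- r.camera(name): name is "scene" or "top" or "wrist"; returns a dict with "img" (420x560x3 uint8, red, green, blue), "camera_matrix" (3x3 intrinsics, pixels), "xyz" and "attitude" of the camera in the world. Camera axes: x right, y down, z forward; pixel columns grow to the right and rows downward; lengths in m; the calibration is good to about 2 mm. A picture is of the moment at which its call begins. There is no depth.
- r.close_job(): hands the job in; it is judged then, once.
Trained networks look in the newest picture that a camera, given by its name, has taken for a name from the list of things; names that differ only in an ending like _2 or _b are one class to them, and where a whole thing is asked for, a point or a joint stands for the part that bears it (a point fixed in the world has none). Each returns a list of dicts, best first, with "score" (0 to 1); they miss things now and then, are a little off and sometimes report something else, mostly with a low value. They report only what shows in the picture. A call takes as long as a camera call.
- r.outline_of(thing, camera): "mask" (420x560 bool, what is visible of it) and "bbox" ([centre column, centre row, width, height] in pixels, round what is visible of it).
The state is a dict: "time": time; "joint_positions": joint angles; "joint_vel": joint speeds; "joint_torque": joint torques, N m; "ee_pos": TCP position; "eef_rot": TCP orientation; "ft_force": force on the tool from outside, world axes, zero at the start; "torque": the same for the moment, N m; "width": finger opening in m; "grip_force": force on a finger pad.
Only numpy, scipy, OpenCV 4.12 (cv2) and the standard library are available. Lean on these libraries where they do the work, as an engineer would, in place of code of your own. Each camera call takes 0.05 s, during which the arm holds its last target. There are 200 camera calls.

TASK

Close up the small pressure vessel for its run: wind its handwheel down clockwise by the revolving knob, more than a whole turn, until the bore through the spindle's square collar lines up with the bores of the two lugs on the bridge and the pressure pad sits on the lid. Then take the steel locking pin from the wire rest and push it in from the robot's right, through lug, collar and lug, until its flange is against the right-hand lug, and let go. Leave everything else on the bench where it is.

Things in the scene. Friction and masses are not known exactly. Their poses are not given: they have to be found in the camera images.
- vessel: Steel pressure vessel with a grey bridge on two tie rods (12 mm thick, at y = +-49 mm) over its lid, fixed to the bench. Round base 124 mm wide, bridge (124 mm along y) top at z = 169 mm, nuts on the rods up to 182 mm. Origin on the worktop on the axis of the vertical spindle. The pin goes in from the vessel's -x side, the robot's right (+x points 60 to 83 degrees to the left of straight ahead)
- axis_mark (a point): Point on the spindle's axis at the height of the lugs' bores, 185 mm over the worktop; axes as the vessel's. Two lugs stand on the bridge at either side of it: 8 mm thick, 30 mm wide in y, z 169 to 201 mm, inner faces at x = -20 and +20, outer faces at -28 and +28 mm, each with a round 10 mm bore along x through y = 0, z = 185 mm
- spindle (a joint): Turn of the threaded spindle, rad; falls clockwise from above (winding down), 8 mm down a turn. At 0 the 10 mm bore of its square collar (26 mm cube) is in line with the lugs' bores, the pad on the lid and the knob at the vessel's +x side (the left). Half a turn off, the bore is 4 mm too high. Starts at 7.5 to 13.8, stops dead at -0.5. Stays where it is left (friction 0.12 N m)
- knob_grip (a point): Grip point of the black knob on the handwheel: upright, 18 mm thick, 42 mm long; this point is 16 mm below its top, 28 mm above the rim. The knob turns freely on its own axis, so it can be led round without turning the gripper. It goes round the spindle's axis at radius 42 mm, at angle = joint spindle from the vessel's +x, at height 0.293 m + 8 mm x spindle / 2 pi
- entry_bore (a point): Middle of the right-hand lug's bore at its outer face, in the vessel at (-28, 0, 185) mm; axes as the vessel's. The seated pin's flange lies against this face. The handwheel (94 mm wide, rim underside 70 mm above this point when wound down) overhangs the pin's handle: a tool holding the handle must lean about 40 degrees, its upper end towards -x, to pass beside the rim
- pin_grip (a point): Middle of the handle of the steel locking pin, 60 g. Along its x, from back to tip: dark ridged handle 18 mm thick, 48 mm long (this point at its middle), flange 22 mm wide, 3 mm thick, shank 8 mm thick, 64 mm long, the last 8 mm tapered to 4. Flange's front face at x = +27 mm. It lies level in the wire rest, tip to the robot's left, handle clear of the rest to the right, axis 52 mm high
- pin_tip (a point): Tip of the locking pin, on its axis, 91 mm from pin_grip along the pin's x
- wire_rest: Rest of bent 4 mm steel wire, fixed to the bench: two zigzag wires 40 mm apart (x = +-20 mm), each with two notches at y = -28 and +28 mm, peaks 63 mm high. The locking pin and a marker pen lie in the notches along the rest's x, either way about. Origin on the worktop under its middle
- marker: black marker pen, 12 mm thick and 135 mm long, lying in a notch of the wire rest; origin under its middle. Bystander: stays in its notch
- cup: white lidded sample cup, 51 mm wide, 63 mm high, origin under its centre. Bystander
- petri: petri dish, 63 mm wide, 14 mm high, origin under its centre. Bystander
- carton: small long carton lying flat, 31 x 80 mm, 30 mm high, origin under its centre. Bystander

How it is judged:
On the way:
1. the spindle is wound down to where its cross bore lines up with the lugs, the pin not yet in the lug (value of joint spindle between -0.25 and 0.25 rad and x of pin_tip in the frame of entry_bore below 0.006 m), for 0.2 s.
At the end, for the whole second after the job is handed in: The spindle is wound down with its cross bore in line (joint spindle within 0.2 rad of 0) and the locking pin lies, from the robot's right, through lug, collar and lug, its flange within 4 mm of the right-hand lug, pin straight in the bores, released (value of joint spindle between -0.2 and 0.2 rad and x of pin_tip in the frame of entry_bore between 0.06 and 0.067 m and y of pin_tip in the frame of entry_bore between -0.004 and 0.004 m and z of pin_tip in the frame of entry_bore between -0.004 and 0.004 m and y of pin_grip in the frame of entry_bore between -0.007 and 0.007 m and z of pin_grip in the frame of entry_bore between -0.007 and 0.007 m); the robot touches nothing.
It fails at once if the marker leaves its notch (moved by more than 30 mm) (distance of marker from where it was at the start of the episode above 0.03 m).
It fails at once if the cup, the petri dish or the carton is shifted by more than 30 mm (distance of any of cup, petri, carton from where it was at the start of the episode above 0.03 m).
It also fails if it takes over 70 s, if anything falls off the work surface, if the arm or the gripper's body presses on something with over 40 N, if the wrist force passes 120 N, or if a joint passes its speed limit or range.

## Working session

There is one attempt and no reset: what is moved stays moved. The work goes in short steps, Python scripts to look and compute and a shell command to move; the robot and the scene stay as the last step left them, time stands still between calls to the robot, and variables do not carry over. Pictures are saved under pics/ and viewed, at most 10 in all, crops included, and the job is handed in when it is done.

```bash
mkdir -p pics; ls
cat > h.py <<'E'
import numpy as np,cv2
from scipy.spatial.transform import Rotation as R
from bench import r
def cam(n,save=None):
    c=r.camera(n)
    if save: cv2.imwrite('pics/'+save,c['img'][:,:,::-1])
    return c
def rot(c):
    a=np.array(c['attitude'],float)
    return a if a.shape==(3,3) else R.from_quat(a).as_matrix()
def ray(c,uv):
    K=np.array(c['camera_matrix']);d=rot(c)@np.linalg.inv(K)@np.array([uv[0],uv[1],1.]);return np.array(c['xyz']),d
def atz(c,uv,z):
    o,d=ray(c,uv);return o+d*(z-o[2])/d[2]
def proj(c,p):
    q=np.array(c['camera_matrix'])@(rot(c).T@(np.array(p)-np.array(c['xyz'])));return q[:2]/q[2]
def tri(l):
    A=0;b=0
    for o,d in l:
        d=d/np.linalg.norm(d);P=np.eye(3)-np.outer(d,d);A=A+P;b=b+P@o
    return np.linalg.solve(A,b)
E
python3 - <<'E'
from h import *
s=r.read_state();print(s)
for n in('scene','top'):
    c=cam(n,n+'1.png');print(n,c['xyz'],c['attitude'],c['camera_matrix'])
    for t in['vessel','spindle','knob_grip','pin_grip','wire_rest','marker','cup','petri','carton']:
        o=r.outline_of(t,n)
        print(t,[(round(x['score'],2),np.round(x['bbox']).tolist()) for x in o[:2]])
E
```

```text
pics
{'time': 0.0, 'joint_positions': array([ 1.2204074 ,  0.33289792, -0.06465141,  1.46094609,  0.02161071,
        1.34990765, -0.08850353]), 'joint_vel': array([ 5.03135811e-04, -3.96370155e-04, -8.91677882e-04, -6.50605364e-04,
        6.71128172e-04, -7.02940860e-05, -1.08917662e-04]), 'joint_torque': array([-7.07003874e-04, -6.23249316e+01,  2.40987906e-02, -3.89907110e+01,
       -6.13557757e-02,  3.96310701e-02,  1.52967373e-04]), 'ee_pos': array([ 0.20106142, -0.59137836,  0.23273527]), 'eef_rot': array([ 9.86601198e-01,  1.63148830e-01, -1.65632595e-04, -7.12839049e-04]), 'ft_force': array([0.14431048, 0.58280561, 0.07791813]), 'torque': array([-0.02518939,  0.03736467,  0.04510152]), 'grip_force': 0.0, 'width': 0.08709306062544883}
scene [-0.07589054  0.47871633  0.76725493] [-0.34514045  0.82214123 -0.41340025  0.1845592 ] [[474.13022186   0.         282.42260066]
 [  0.         474.13022186 205.24299489]
 [  0.           0.           1.        ]]
vessel [(0.73, [201.0, 272.0, 78.0, 150.0])]
spindle [(0.85, [191.0, 232.0, 56.0, 67.0])]
knob_grip [(0.48, [171.0, 214.0, 18
[... 272 characters left out ...]
.62, [272.0, 338.0, 31.0, 29.0])]
carton [(0.64, [298.0, 310.0, 25.0, 38.0]), (0.46, [378.0, 248.0, 39.0, 15.0])]
top [ 0.38923311 -0.02253632  1.14902482] [-0.70433108  0.70795075 -0.03711729  0.03668469] [[402.06114023   0.         279.78349354]
 [  0.         402.06114023 208.65653376]
 [  0.           0.           1.        ]]
vessel [(0.78, [205.0, 205.0, 75.0, 59.0]), (0.71, [270.0, 251.0, 23.0, 30.0])]
spindle []
knob_grip [(0.49, [177.0, 200.0, 12.0, 8.0])]
pin_grip [(0.53, [358.0, 258.0, 40.0, 20.0])]
wire_rest [(0.47, [349.0, 245.0, 21.0, 48.0])]
marker [(0.74, [358.0, 235.0, 48.0, 19.0])]
cup [(0.81, [203.0, 254.0, 19.0, 15.0])]
petri []
carton [(0.89, [271.0, 250.0, 22.0, 30.0])]
```

Run:
```python
import cv2,numpy as np
a=cv2.imread('pics/scene1.png')[130:400,130:430];b=cv2.imread('pics/top1.png')[160:290,140:400]
a=cv2.resize(a,(570,513),interpolation=cv2.INTER_CUBIC);cv2.imwrite('pics/a.png',a)
cv2.imwrite('pics/b.png',cv2.resize(b,None,fx=3,fy=3,interpolation=cv2.INTER_CUBIC))
```

```text
(no output)
```

View pics/a.png

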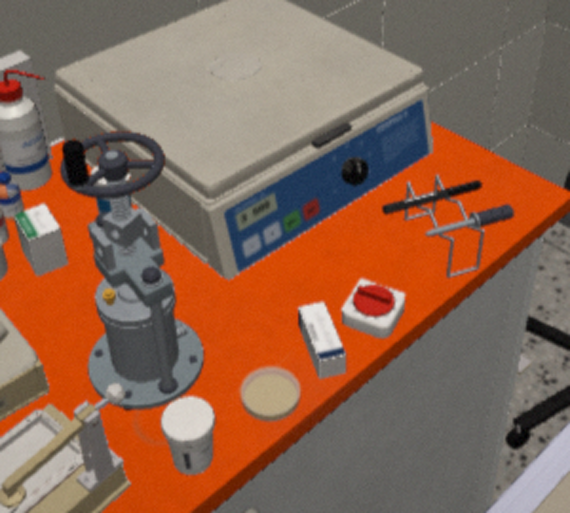

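View pics/b.png

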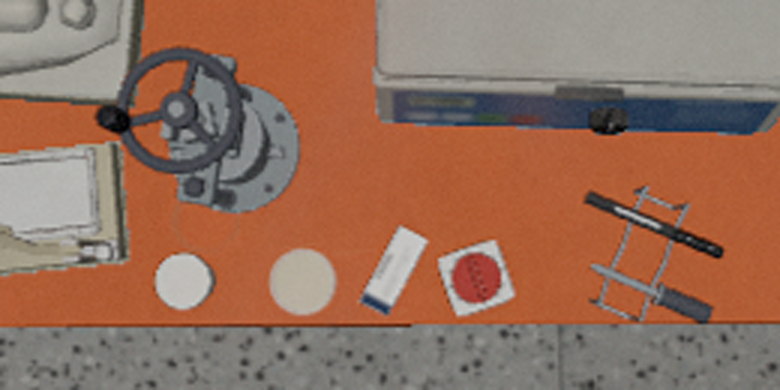

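Scene crop (scale 1.9, offset 130,130): handwheel hub at (115,160), knob at (75,160), bridge nut at (150,275), pin handle at (492,216), marker above it. Top crop (scale 3, offset 140,160): hub (178,108), knob (113,117), nuts (193,187) and (228,63), pin tip (593,267), handle end (710,310).

Run:
```python
from h import *
s=cam('scene');t=cam('top')
A=lambda p:(130+p[0]/1.9,130+p[1]/1.9); B=lambda p:(140+p[0]/3,160+p[1]/3)
hub=tri([ray(s,A((115,160))),ray(t,B((178,108)))]);print('hub',hub)
print('knob',tri([ray(s,(171,214)),ray(t,(177.3,199.5))]))
n1=atz(t,B((193,187)),.18);n2=atz(t,B((228,63)),.18);print('nuts',n1,n2,(n1+n2)/2,'yaw',np.arctan2(*(n2-n1)[[1,0]])) 
tip=atz(t,B((593,267)),.052);e=atz(t,B((708,308)),.052);print('pin',tip,e,np.linalg.norm(tip-e),np.degrees(np.arctan2(*(tip-e)[[1,0]])))
m1=atz(t,B((587,197)),.055);m2=atz(t,B((720,252)),.055);print('marker',m1,m2,np.degrees(np.arctan2(*(m1-m2)[[1,0]])))
print('marker scene',proj(s,m1),proj(s,tip),proj(s,e))
print('base',atz(t,B((240,150)),0))
print('box top', atz(t,B((380,70)),.1))
```

```text
hub [0.50786614 0.15071617 0.27779002]
knob [0.49698209 0.19165348 0.30616098]
nuts [0.45851186 0.15895687 0.18      ] [0.55945363 0.13194001 0.18      ] [0.50898275 0.14544844 0.18      ] yaw -0.26151829330739707
pin [ 0.39326476 -0.18009086  0.052     ] [ 0.35594286 -0.28306713  0.052     ] 0.10953097890766421 70.07786034423626
marker [ 0.45651899 -0.17548617  0.055     ] [ 0.40615067 -0.29471006  0.055     ] 67.09748036884854
marker scene [332.07767688 239.55437918] [354.70591162 252.55078513] [395.64069693 239.04876102]
base [0.5066463  0.14818511 0.        ]
box top [0.56658532 0.0108302  0.1       ]
```

```bash
cat >> h.py <<'E'
def d(p):
    s=r.read_state();M=R.from_quat(s['eef_rot']).as_matrix();v=M.T@(np.array(p)-s['ee_pos'])
    print('tcp',np.round(s['ee_pos'],4),'yaw',round(np.degrees(np.arctan2(M[1,0],M[0,0])),2),'tilt',round(np.degrees(np.arccos(-M[2,2])),2),'d',np.round(v,4),'F',np.round(s['ft_force'],1),'t',round(s['time'],2),'w',round(s['width'],4));return v
E
python3 -m pendant '[[0,0,-0.022,-0.123],[0,0,-0.022,-0.123],[0,0,-0.022,-0.123],[0,0,-0.022,-0.123],[0,0,-0.022,-0.123],[0,0,-0.022,-0.123],[0,0,-0.022,-0.123],[0,0,-0.022,-0.12]]' 1; python3 -c "
from h import *
d([.42,-.25,.40]);d([.497,.191,.40])"
```

```text
time: 1.77
ee_pos: [0.2012, -0.5916, 0.4108]
eef_rot: [0.792, 0.611, -0.0, 0.0]
ft_force: [1.0, -0.5, -0.6]
width: 0.0872
grip_force: 0.0
tcp [ 0.2012 -0.5916  0.4108] yaw 75.34 tilt 0.01 d [0.3859 0.1252 0.0107] F [ 1.  -0.5 -0.6] t 1.77 w 0.0872
tcp [ 0.2012 -0.5916  0.4108] yaw 75.34 tilt 0.01 d [0.832  0.0881 0.0106] F [ 1.  -0.5 -0.6] t 1.77 w 0.0872
```

```bash
python3 -m pendant '[[0.035,0.014,0,0],[0.035,0.014,0,0],[0.035,0.014,0,0],[0.035,0.014,0,0],[0.035,0.014,0,0],[0.035,0.014,0,0],[0.035,0.014,0,0],[0.035,0.014,0,0]]' |head -2
python3 - <<'E'
from h import *
c=cam('wrist','w1.png');print(c['xyz'],rot(c)[:,2])
for p in [(.393,-.18,.052),(.356,-.283,.052)]:print(proj(c,p))
for n in('pin_grip','pin_tip','wire_rest','marker'):
    for x in r.outline_of(n,'wrist')[:2]:
        m=np.argwhere(x['mask'])[:,::-1];print(n,round(x['score'],2),np.round(x['bbox']),cv2.minAreaRect(m.astype(np.float32)))
d([.497,.191,.40])
E
```

```text
time: 2.43
ee_pos: [0.3827, -0.3486, 0.4098]
[ 0.40226543 -0.27415147  0.56113004] [-0.07337304 -0.27149412 -0.95963917]
[259.84367082  63.16222206]
[255.79491213 133.70003591]
pin_grip 0.94 [253.  98.  15.  76.] ((256.1075134277344, 98.83617401123047), (10.807815551757812, 74.07734680175781), 6.709836959838867)
pin_tip 0.82 [256.  99.  16.  73.] ((256.17236328125, 98.28498840332031), (10.807815551757812, 75.18733978271484), 6.709836959838867)
wire_rest 0.9 [276.  90.  75.  48.] ((273.3451843261719, 90.47542572021484), (72.2854995727539, 30.93023681640625), 9.01932144165039)
marker 0.75 [295.  91.  20.  85.] ((291.7020568847656, 91.02774047851562), (8.27535629272461, 86.96894073486328), 7.815293312072754)
marker 0.6 [253.  96.  16.  76.] ((256.41888427734375, 98.76167297363281), (11.034245491027832, 73.81684875488281), 7.765166282653809)
tcp [ 0.3815 -0.3508  0.4096] yaw 74.97 tilt 0.04 d [ 0.5532 -0.029   0.0093] F [-0.9 -0.6  0.2] t 2.68 w 0.0871
```

View pics/w1.png

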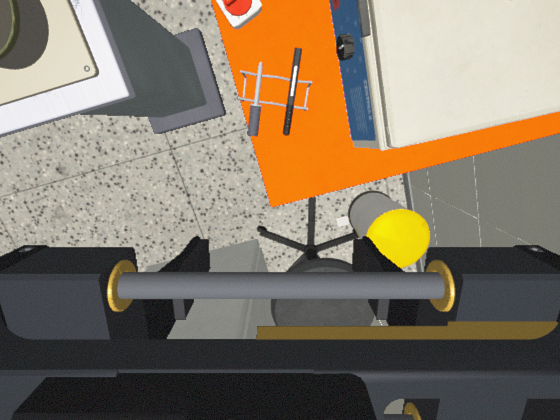

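The wrist picture shows the pin with its tip at (261,63) and handle end at (252,134), the marker at (292,90), matching my estimate. On to the knob.

```bash
python3 -m pendant '[[0.033,-0.002,0,0],[0.033,-0.002,0,0],[0.033,-0.002,0,0],[0.033,-0.002,0,0],[0.033,-0.002,0,0],[0.033,-0.002,0,0],[0.033,-0.002,0,0],[0.033,-0.002,0,0]]' |head -2;  python3 -m pendant '[[0.033,-0.002,0,0],[0.033,-0.002,0,0],[0.033,-0.002,0,0],[0.0,0.0,0,0]]' |head -2
python3 - <<'E'
from h import *
c=cam('wrist','w2.png')
for p in [(.497,.191,.306),(.508,.1485,.281)]:print(proj(c,p))
for n in('knob_grip','vessel','spindle'):
    for x in r.outline_of(n,'wrist')[:2]:
        m=np.argwhere(x['mask'])[:,::-1];print(n,round(x['score'],2),np.round(x['bbox']),cv2.minAreaRect(m.astype(np.float32)))
d([.497,.191,.40])
E
```

```text
time: 3.35
ee_pos: [0.4347, -0.0913, 0.4096]
time: 3.68
ee_pos: [0.4551, 0.0112, 0.4099]
[274.36154012 -30.36253625]
[300.18216401  37.29153526]
vessel 0.86 [298.  58. 112. 115.] ((298.0, 57.49999237060547), (109.99998474121094, 114.99998474121094), 0.0)
vessel 0.38 [300.  46. 110.  92.] ((299.0, 46.0), (92.0, 108.0), 90.0)
spindle 0.91 [299.  45. 110.  90.] ((298.5, 45.5), (91.0, 107.0), 90.0)
tcp [0.4548 0.0039 0.4094] yaw 74.81 tilt 0.02 d [ 0.1916 -0.0083  0.0094] F [ 0.1 -0.4  0.4] t 3.88 w 0.0872
```

View pics/w2.png

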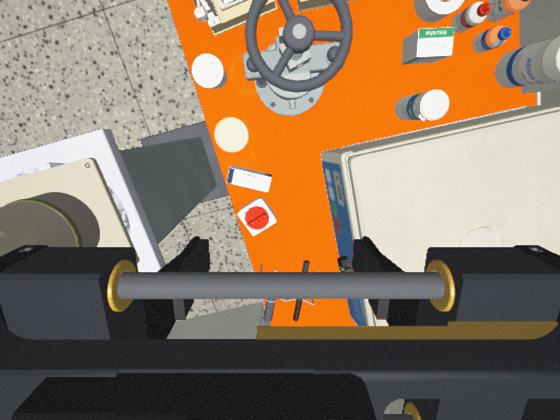

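Hub at (299,33), knob just out of the frame; predictions agree. Closer.

```bash
python3 -m pendant '[[0.033,-0.002,0,0],[0.033,-0.002,0,0],[0.033,-0.002,0,0],[0.033,-0.002,0,0],[0,0,0,0],[0.0,0.0,0,0]]' |head -2
python3 - <<'E'
from h import *
c=cam('wrist','w3.png')
for p in [(.497,.191,.3096+.016),(.508,.1485,.281)]:print(proj(c,p))
for n in('knob_grip','vessel','spindle'):
    for x in r.outline_of(n,'wrist')[:2]:
        m=np.argwhere(x['mask'])[:,::-1];print(n,round(x['score'],2),np.round(x['bbox']),cv2.minAreaRect(m.astype(np.float32)))
d([.497,.191,.40])
cv2.imwrite('pics/w3c.png',cv2.resize(c['img'][0:260,150:450,::-1],None,fx=2.3,fy=2.3))
E
```

```text
time: 4.38
ee_pos: [0.4815, 0.1355, 0.4091]
[282.22736035 146.66628295]
[304.13237665 182.68892534]
knob_grip 0.81 [280. 143.  21.  23.] ((281.75, 142.75), (21.920310974121094, 22.62741470336914), 45.0)
vessel 0.61 [301. 170. 101. 103.] ((298.4552307128906, 173.289306640625), (104.52816009521484, 95.13603210449219), 37.405357360839844)
spindle 0.82 [302. 177.  94.  89.] ((302.0, 176.5), (93.0, 94.0), 90.0)
tcp [0.4816 0.1335 0.4095] yaw 74.79 tilt 0.04 d [ 0.0595 -0.0002  0.0094] F [ 0.2 -0.2 -0.5] t 4.58 w 0.0872
```

View pics/w3c.png

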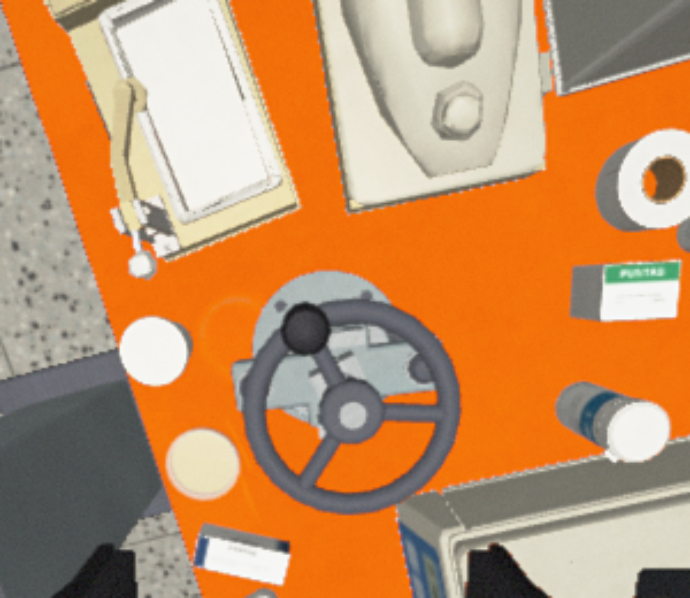

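Run:
```python
from h import *
c=cam('wrist');C=lambda p:(150+p[0]/2.3,p[1]/2.3)
hub=atz(c,C((352,413)),.288);kn=atz(c,C((306,328)),.3256);nut=atz(c,C((421,370)),.18)
print('hub',hub,'knob',kn,'nut',nut)
for a in(hub,np.array([.508,.1485,0])):
    v=kn-a;print(np.hypot(*v[:2]),np.degrees(np.arctan2(v[1],v[0])));v=nut-a;print('nut',np.hypot(*v[:2]),np.degrees(np.arctan2(v[1],v[0]))+90)
# bridge edges
for a,b in(((235,365),(340,356)),((240,408),(330,395))):
    p=atz(c,C(a),.169);q=atz(c,C(b),.169);print(p,q,np.degrees(np.arctan2(*(q-p)[[1,0]]))+90)
cv2.imwrite('pics/w3d.png',cv2.resize(c['img'][110:215,240:365,::-1],None,fx=6,fy=5.7,interpolation=cv2.INTER_CUBIC))
d([*kn[:2],.40])
```

```text
hub [0.50785499 0.15086722 0.288     ] knob [0.4988694  0.19165239 0.3256    ] nut [0.5540548  0.14203658 0.18      ]
0.04176327014466881 102.4246412738568
nut 0.04703618523957187 79.17899241560696
0.04410778574553727 101.9469852680461
nut 0.04650613379217389 82.01117810388308
[0.45180378 0.17132342 0.169     ] [0.51201481 0.16034097 0.169     ] 79.66293349515237
[0.44735036 0.14629254 0.169     ] [0.50073047 0.13982882 0.169     ] 83.09574085316544
tcp [0.4815 0.1338 0.4095] yaw 74.81 tilt 0.05 d [0.0604 0.0016 0.0095] F [-0.2  0.6 -0.3] t 4.63 w 0.0869
```

View pics/w3d.png

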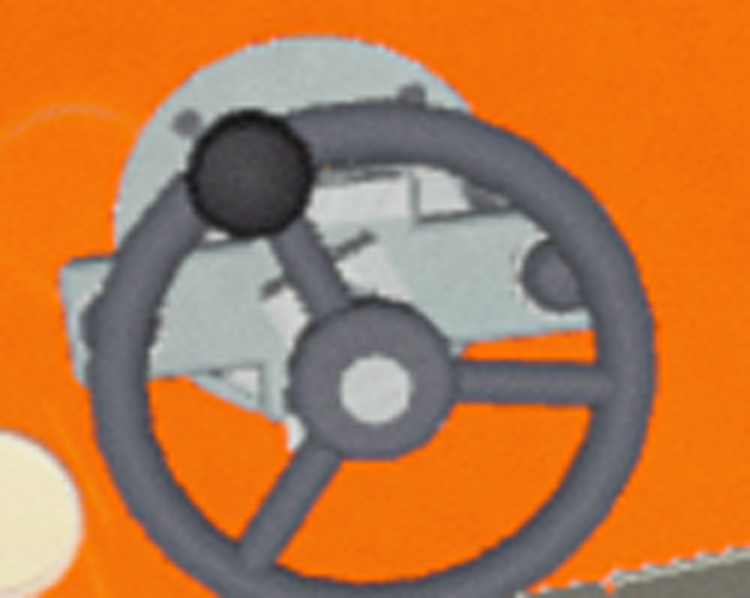

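Run:
```python
from h import *
c=cam('wrist');D=lambda p:(240+p[0]/6,110+p[1]/5.7)
print(c['xyz'])
for a,b,z in(((82,385),(590,326),.169),((66,270),(520,213),.169),((315,178),(408,172),.201)):
    p=atz(c,D(a),z);q=atz(c,D(b),z);print(p,q,np.linalg.norm(p-q),np.degrees(np.arctan2(*(q-p)[[1,0]]))+90)
n=atz(c,D((553,273)),.181);print(n);
ax=np.array([.508,.1495]);v=n[:2]-ax;print(np.hypot(*v),np.degrees(np.arctan2(v[1],v[0]))+90)
k=atz(c,D((252,174)),.3256);print(k)
```

```text
[0.50133319 0.2081739  0.56083258]
[0.44633247 0.14660584 0.169     ] [0.56061218 0.13025863 0.169     ] 0.11544299373790931 81.85931513723503
[0.45072825 0.17370159 0.169     ] [0.55118514 0.16006716 0.169     ] 0.10137793438960391 82.27080791855785
[0.50886971 0.18193344 0.201     ] [0.52723876 0.17823718 0.201     ] 0.01873724865610457 78.62277041857087
[0.55359869 0.14656998 0.181     ]
0.045692732636647526 86.32342042598418
[0.49839607 0.1937147  0.3256    ]
```

```bash
python3 -m pendant '[[0.03,0.0,0,0],[0.031,0.0,0,0],[0,0,0.02,0],[0,0,0.02,0],[0,0,0,0]]' 0.6|head -2;python3 -c "
from h import *
d([.4985,.1925,.304])"
```

```text
time: 5.1
ee_pos: [0.4962, 0.1936, 0.3663]
tcp [0.4962 0.1936 0.3663] yaw 74.98 tilt 0.26 d [-0.0003  0.0027  0.0623] F [-0.3 -1.4 -0.4] t 5.1 w 0.0614
```

```bash
python3 -m pendant '[[0,0.003,0.016,0],[0,0,0.016,0],[0,0,0.016,0],[0,0,0.014,0],[0,0,0,0]]' 0.6|head -3;python3 -m pendant '[[0,0,0,0],[0,0,0,0],[0,0,0,0],[0,0,0,0],[0,0,0,0],[0,0,0,0]]' 0.05 30;python3 -c "
from h import *
d([.4985,.1925,.304])"
```

```text
time: 5.52
ee_pos: [0.4995, 0.1921, 0.3062]
eef_rot: [0.794, 0.608, -0.001, -0.0]
time: 6.02
ee_pos: [0.5, 0.1938, 0.3079]
eef_rot: [0.793, 0.609, 0.0, 0.0]
ft_force: [-2.6, 1.4, 1.4]
width: 0.0202
grip_force: 0.7
tcp [0.5    0.1938 0.3079] yaw 74.99 tilt 0.02 d [-0.0016 -0.0011  0.0039] F [-2.6  1.4  1.4] t 6.02 w 0.0202
```

```bash
python3 -m pendant '[[0,0,0.003,0],[0,0,0,0],[0,0,0,0],[0,0,0,0]]' 0 30;python3 -c "
from h import *
d([.4985,.1925,.304])"
```

```text
time: 6.35
ee_pos: [0.5005, 0.1952, 0.3068]
eef_rot: [0.793, 0.609, 0.002, 0.0]
ft_force: [-2.0, 1.2, 13.7]
width: 0.0172
grip_force: 30.0
tcp [0.5005 0.1952 0.3068] yaw 75.05 tilt 0.23 d [-0.0031 -0.0012  0.0028] F [-2.   1.2 13.7] t 6.35 w 0.0172
```

```bash
cat > circ.py <<'E'
from h import *
def rows(phi0,phi1,n,A=(.508,.151),rad=.0425,yaw=75,start=None):
    f=np.radians(np.linspace(phi0,phi1,n+1)-yaw);P=rad*np.c_[np.cos(f),-np.sin(f)]
    D=np.diff(P,axis=0);z=abs(phi1-phi0)/360*.008/n
    print([[round(a,4),round(b,4),round(z,4)] for a,b in D])
if __name__=='__main__':
    rows(101,-79,8);rows(-79,-259,8)
E
python3 circ.py
```

```text
[[np.float64(0.0042), np.float64(0.016), 0.0005], [np.float64(-0.0022), np.float64(0.0164), 0.0005], [np.float64(-0.0084), np.float64(0.0143), 0.0005], [np.float64(-0.0132), np.float64(0.01), 0.0005], [np.float64(-0.016), np.float64(0.0042), 0.0005], [np.float64(-0.0164), np.float64(-0.0022), 0.0005], [np.float64(-0.0143), np.float64(-0.0084), 0.0005], [np.float64(-0.01), np.float64(-0.0132), 0.0005]]
[[np.float64(-0.0042), np.float64(-0.016), 0.0005], [np.float64(0.0022), np.float64(-0.0164), 0.0005], [np.float64(0.0084), np.float64(-0.0143), 0.0005], [np.float64(0.0132), np.float64(-0.01), 0.0005], [np.float64(0.016), np.float64(-0.0042), 0.0005], [np.float64(0.0164), np.float64(0.0022), 0.0005], [np.float64(0.0143), np.float64(0.0084), 0.0005], [np.float64(0.01), np.float64(0.0132), 0.0005]]
```

```bash
python3 -m pendant '[[0.002,0.016,0.0005,0],[-0.0022,0.0164,0.0005,0],[-0.0084,0.0143,0.0005,0],[-0.0132,0.01,0.0005,0]]';python3 -c "
from h import *
s=r.read_state();v=s['ee_pos'][:2]-[.508,.151];print(np.hypot(*v),np.degrees(np.arctan2(v[1],v[0])),s['joint_vel'])"
```

```text
time: 6.68
ee_pos: [0.5508, 0.1604, 0.3049]
eef_rot: [0.793, 0.61, 0.003, -0.0]
ft_force: [-0.4, 3.6, 10.9]
width: 0.0175
grip_force: 30.0
0.043787694479808195 12.375475031199416 [ 0.27879141  0.00662035  0.09164865 -0.00907875 -0.01163799  0.00136904
  0.36243127]
```

```bash
python3 -m pendant '[[-0.016,0.0042,0.0005,0],[-0.0164,-0.0022,0.0005,0],[-0.0143,-0.0084,0.0005,0],[-0.01,-0.0132,0.0005,0],[-0.0042,-0.016,0.0005,0],[0.0022,-0.0164,0.0005,0],[0.0084,-0.0143,0.0005,0],[0.0132,-0.01,0.0005,0]]';python3 -c "
from h import *
s=r.read_state();v=s['ee_pos'][:2]-[.508,.151];print(np.hypot(*v),np.degrees(np.arctan2(v[1],v[0])),s['joint_positions'])"
python3 -m pendant '[[0.016,-0.0042,0.0005,0],[0.0164,0.0022,0.0005,0],[0.0143,0.0084,0.0005,0],[0.01,0.0132,0.0005,0]]';python3 -c "
from h import *
s=r.read_state();v=s['ee_pos'][:2]-[.508,.151];print(np.hypot(*v),np.degrees(np.arctan2(v[1],v[0])))"
```

```text
time: 7.35
ee_pos: [0.4666, 0.1415, 0.3008]
eef_rot: [0.794, 0.608, 0.002, 0.002]
ft_force: [2.0, -3.5, 11.3]
width: 0.0171
grip_force: 30.0
0.04247346634632137 -167.01396188156428 [ 0.56979502  0.05946687 -0.98061311  1.66703388  0.05363358  1.43678863
 -0.68117566]
time: 7.68
ee_pos: [0.4992, 0.1946, 0.2989]
eef_rot: [0.793, 0.61, 0.002, 0.0]
ft_force: [-3.2, 1.8, 16.3]
width: 0.0174
grip_force: 30.0
0.04450909698675721 101.37012151349639
```

```bash
python3 -m pendant '[[0.0042,0.016,0.0004,0],[-0.0022,0.0164,0.0005,0],[-0.0084,0.0143,0.0005,0],[-0.0132,0.01,0.0005,0],[-0.016,0.0042,0.0005,0],[-0.0164,-0.0022,0.0005,0],[-0.0143,-0.0084,0.0005,0],[-0.01,-0.0132,0.0005,0]]' | head -2
python3 -m pendant '[[-0.0042,-0.016,0.0005,0],[0.0022,-0.0164,0.0005,0],[0.0084,-0.0143,0.0005,0],[0.0132,-0.01,0.0005,0],[0.016,-0.0042,0.0005,0],[0.0164,0.0022,0.0005,0],[0.0143,0.0084,0.0005,0],[0.01,0.0132,0.0005,0]]'
python3 - <<'E'
from h import *
s=r.read_state();v=s['ee_pos'][:2]-[.508,.151];print(np.hypot(*v),np.degrees(np.arctan2(v[1],v[0])))
from circ import rows
rows(101,81,2)
s=cam('scene','s2.png')
cv2.imwrite('pics/s2c.png',cv2.resize(s['img'][150:340,120:290,::-1],None,fx=3.1,fy=3.1,interpolation=cv2.INTER_CUBIC))
E
```

```text
time: 8.35
ee_pos: [0.5169, 0.1084, 0.2942]
time: 9.02
ee_pos: [0.4992, 0.1946, 0.2909]
eef_rot: [0.793, 0.61, 0.002, 0.0]
ft_force: [-4.2, 1.4, 17.3]
width: 0.0171
grip_force: 30.0
0.04446195510389646 101.38274893248717
[[np.float64(0.0027), np.float64(0.0069), 0.0002], [np.float64(0.0014), np.float64(0.0073), 0.0002]]
```

```bash
python3 -m pendant '[[0.002,0.0069,0.0002,0],[0.0004,0.0073,0.0002,0],[0,0,0,0],[0,0,0,0]]'
python3 -c "
from h import *
s=r.read_state();v=s['ee_pos'][:2]-[.508,.151];print(np.hypot(*v),np.degrees(np.arctan2(v[1],v[0])))"
python3 -m pendant '[[0,0,0,0],[0,0,0,0],[0,0,0,0],[0,0,-0.02,0],[0,0,-0.03,0],[0,0,-0.03,0],[0,0,-0.02,0]]' 0.6
python3 -m pendant '[[-0.033,0,0,0],[-0.033,0,0,0],[-0.033,0,0,0],[-0.033,0,0,0],[0,0,0,0],[0,0,0,0]]' 0.6|head -2
python3 - <<'E'
from h import *
s=cam('wrist','w4.png');print(s['xyz'])
cv2.imwrite('pics/w4c.png',cv2.resize(s['img'][0:150,220:380,::-1],None,fx=4,fy=4,interpolation=cv2.INTER_CUBIC))
for p in [(.508,.151,.28),(.508,.151,.185)]:print(proj(s,p))
E
```

```text
time: 9.4
ee_pos: [0.515, 0.1931, 0.2909]
eef_rot: [0.793, 0.609, 0.003, -0.0]
ft_force: [1.1, 5.6, 14.8]
width: 0.0168
grip_force: 30.0
0.0426964666176227 80.6318370231117
time: 9.98
ee_pos: [0.5137, 0.1901, 0.3904]
eef_rot: [0.794, 0.609, 0.0, 0.0]
ft_force: [0.8, 0.3, 0.2]
width: 0.0501
grip_force: 0.0
time: 10.48
ee_pos: [0.4792, 0.0603, 0.388]
[0.49928572 0.13469355 0.53924928]
[285.75671492  98.33430142]
[284.42046143 104.44909109]
```

View pics/w4c.png

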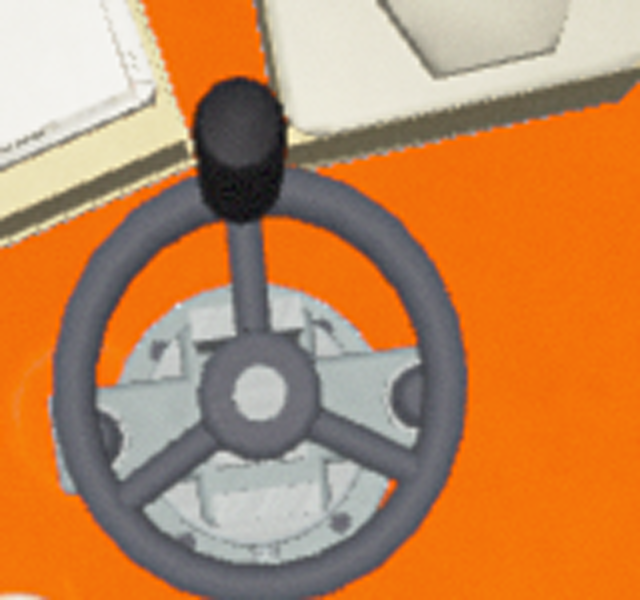

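The view shows hub (260,390), knob at the top, nuts at about (100,438) and (412,396), the bridge and right-hand lug aligned nearly with the spoke.

Run:
```python
from h import *
c=cam('wrist');D=lambda p:(220+p[0]/4,p[1]/4)
def ln(a,b,z):
    p=atz(c,D(a),z);q=atz(c,D(b),z);print(p[:2],q[:2],np.degrees(np.arctan2(*(q-p)[[1,0]]))+90)
ln((115,388),(420,347),.169)
ln((100,438),(412,396),.182)
ln((210,527),(330,513),.201)
img=c['img'];g=cv2.cvtColor(img,cv2.COLOR_RGB2GRAY)[0:150,220:380]
L,w,_,_=cv2.createLineSegmentDetector().detect(cv2.resize(g,None,fx=4,fy=4,interpolation=cv2.INTER_CUBIC))
for l in L[:,0]:
    if np.hypot(l[2]-l[0],l[3]-l[1])>28 and 90<l[0]<430 and 280<l[1]<560: print(np.round(l),round(np.degrees(np.arctan2(l[3]-l[1],l[2]-l[0])),1))
print('hub',atz(c,D((260,390)),.274))
k=c;kn=None
for x in r.outline_of('knob_grip','wrist')[:1]:print(x['bbox'],x['score'])
print(proj(c,[.515,.1931,.309-.0]),D((240,140)))
for yw in(80,82,84):
  u=np.array([np.cos(np.radians(yw)),np.sin(np.radians(yw))])
  a=np.array([.508,.151]);n=np.array([-u[1],u[0]])
  f=lambda x,y,z:[round(float(t)) for t in ((proj(c,[*(a+x*u+y*n),z])-[220,0])*4)]
  print(yw,'nuts',f(0,.049,.182),f(0,-.049,.182),'lug',f(-.028,.015,.201),f(-.028,-.015,.201),'lug+',f(.028,.015,.201),f(.028,-.015,.201))
```

```text
[0.46922611 0.17313969] [0.55960663 0.16050066] 82.03925018602601
[0.46208217 0.15990293] [0.55237004 0.14742101] 82.12898456883919
[0.48695875 0.1278206 ] [0.52049257 0.12270561] 81.32739449883258
[195. 349. 238. 344.] -7.0
[254. 470. 227. 459.] -158.4
[277. 340. 307. 335.] -9.6
[221. 460. 190. 484.] 142.5
[392. 402. 405. 376.] -63.2
[196. 558. 234. 570.] 17.8
[184. 488. 148. 515.] 143.2
[396. 490. 337. 463.] -155.7
[322. 559. 358. 540.] -28.6
[238. 343. 230. 253.] -95.1
[148. 523. 174. 545.] 40.4
[326. 416. 411. 456.] 25.1
[204. 425. 198. 395.] -101.2
[112. 328.  98. 388.] 103.0
[126. 486. 190. 438.] -37.3
[133. 293. 113. 330.] 119.1
[331. 474. 332. 513.] 88.8
[324. 522. 323. 466.] -90.4
[400. 304. 366. 264.] -130.3
[415. 334. 399. 304.] -117.2
[429. 529. 373. 584.] 135.5
[134. 387. 180. 382.] -6.8
[157. 327. 134. 354.] 130.4
[207. 537. 240. 548.] 18.1
[346. 322. 319. 305.] -146.2
[423. 424. 424. 383.] -88.6
[157. 393. 127. 393.] 178.8
hub [0.50753014 0.15427119 0.274     ]
[279.9, 41.6, 23.1, 37.6] 0.96
[281.76056071  33.85103979] (280.0, 35.0)
80 nuts [93, 442] [429, 410] lug [217, 532] [323, 522] lug+ [197, 318] [308, 307]
82 nuts [94, 448] [429, 404] lug [220, 534] [326, 520] lug+ [193, 320] [304, 305]
84 nuts [95, 454] [428, 397] lug [224, 535] [329, 517] lug+ [190, 323] [300, 304]
```

Run:
```python
from h import *
c=cam('wrist');D=lambda p:(220+p[0]/4,p[1]/4)
k=atz(c,D((239,124)),.309);h=atz(c,D((260,390)),.276);print(k,h)
sp=[atz(c,D(p),.268) for p in((251,330),(244,225))];v=sp[1]-sp[0];print('spoke',np.degrees(np.arctan2(v[1],v[0])))
v=k-h;print(np.hypot(v[0],v[1]),np.degrees(np.arctan2(v[1],v[0])))
v=k[:2]-[.5075,.1525];print(np.degrees(np.arctan2(v[1],v[0])))
# rim model
for R_ in(.0425,):
  a=np.array([.5075,.1525]);
  for t in range(0,360,45): print(t,np.round((proj(c,[*(a+.042*np.array([np.cos(np.radians(t)),np.sin(np.radians(t))])),.265])-[220,0])*4),end=' ')
d([.36,-.28,.39])
```

```text
[0.51368898 0.19713607 0.309     ] [0.50719537 0.15607005 0.276     ]
spoke 79.32187680048186
0.04157625510438383 81.01443932956042
82.10603290180376
0 [450. 358.] 45 [364. 230.] 90 [215. 208.] 135 [ 98. 307.] 180 [ 84. 461.] 225 [173. 577.] 270 [310. 595.] 315 [424. 508.] tcp [0.4794 0.064  0.3881] yaw 75.12 tilt 0.03 d [-0.3632 -0.027  -0.002 ] F [ 0.1 -0.1 -0.3] t 10.68 w 0.0519
```

```bash
python3 -m pendant '[[-0.034,-0.0026,0,0],[-0.034,-0.0026,0,0],[-0.034,-0.0026,0,0],[-0.034,-0.0026,0,0],[-0.034,-0.0026,0,0],[-0.034,-0.0026,0,0]]' 0.6|head -2
python3 -m pendant '[[-0.034,-0.0026,0,0],[-0.034,-0.0026,0,0],[-0.034,-0.0026,0,0],[-0.034,-0.0026,0,0],[-0.034,-0.0026,0.03,0],[-0.034,-0.0026,0.03,0],[0,0,0.03,0],[0,0,0,0]]' 0.6|head -2
python3 - <<'E'
from h import *
c=cam('wrist','w5.png')
for p in [(.393,-.18,.052),(.356,-.283,.052)]:print(proj(c,p))
for x in r.outline_of('pin_grip','wrist')[:2]:
    m=np.argwhere(x['mask'])[:,::-1];print(round(x['score'],2),np.round(x['bbox']),len(m));R0=cv2.minAreaRect(m.astype(np.float32));print(R0)
    vx,vy,x0,y0=cv2.fitLine(m.astype(np.float32),cv2.DIST_L2,0,.01,.01).ravel();t=(m-[x0,y0])@[vx,vy]
    e=[np.array([x0,y0])+k*np.array([vx,vy]) for k in(t.min(),t.max())]
    P=[atz(c,q,.052) for q in e];print(e,P,np.linalg.norm(P[0]-P[1]))
    for z in P: d([*z[:2],.3])
    v=P[0]-P[1];print(np.degrees(np.arctan2(v[1],v[0])))
cv2.imwrite('pics/w5c.png',cv2.resize(c['img'][0:240,180:400,::-1],None,fx=2.5,fy=2.5,interpolation=cv2.INTER_CUBIC))
E
```

```text
time: 11.18
ee_pos: [0.4112, -0.1306, 0.3882]
time: 11.85
ee_pos: [0.3438, -0.3171, 0.2974]
[292.25437661  65.25384332]
[284.68965719 153.80211302]
0.63 [284. 110.  20.  89.] 822
((286.3399963378906, 110.6199951171875), (13.859293937683105, 92.20673370361328), 8.13010311126709)
[array([279.79558842, 156.2533818 ]), array([292.67898221,  64.95469781])] [array([ 0.34876965, -0.28445712,  0.052     ]), array([ 0.39359485, -0.17980846,  0.052     ])] 0.11384481348747198
tcp [ 0.3464 -0.3165  0.3033] yaw 75.14 tilt 0.1 d [ 0.0316 -0.006   0.0034] F [0.6 0.5 1.4] t 11.95 w 0.0524
tcp [ 0.3464 -0.3165  0.3033] yaw 75.14 tilt 0.1 d [0.1442 0.0105 0.0035] F [0.6 0.5 1.4] t 11.95 w 0.0524
-113.18738290592803
```

View pics/w5c.png

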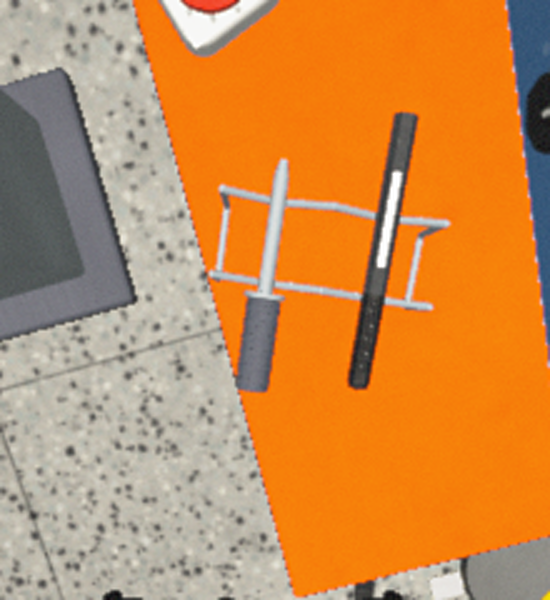

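Pin clearly seen: tip crop (283,160), flange (263,295), handle end (252,390); yaw 66.8°, length matches.

```bash
python3 -m pendant '[[0,0,0.02,0.0725],[0,0,0.02,0.0725],[0,0,0.02,0],[0,0,0,0]]' 0.5|head -2
python3 -c "
from h import *
d([.353,-.2745,.044])"
```

```text
time: 12.28
ee_pos: [0.3462, -0.3163, 0.2424]
tcp [ 0.3462 -0.3163  0.2424] yaw 66.85 tilt 0.1 d [ 0.041  -0.0099  0.1984] F [0.2 0.2 0.4] t 12.28 w 0.044
```

```bash
python3 -m pendant '[[0.02,-0.005,0.02,0],[0.021,-0.005,0.02,0],[0,0,0.03,0],[0,0,0.03,0],[0,0,0,0],[0,0,0,0]]' 0.5|head -2
python3 - <<'E'
from h import *
d([.353,-.2745,.044])
for n in('wrist','top','scene'):
  c=cam(n)
  for x in r.outline_of('pin_grip',n)[:1]:
    m=np.argwhere(x['mask'])[:,::-1].astype(np.float32)
    vx,vy,x0,y0=cv2.fitLine(m,cv2.DIST_L2,0,.01,.01).ravel();t=(m-[x0,y0])@[vx,vy]
    P=[atz(c,np.array([x0,y0])+k*np.array([vx,vy]),.052) for k in(t.min(),t.max())];v=P[1]-P[0]
    print(n,round(x['score'],2),P,np.linalg.norm(v),np.degrees(np.arctan2(v[1],v[0])))
E
```

```text
time: 12.78
ee_pos: [0.3536, -0.276, 0.1449]
tcp [ 0.3536 -0.276   0.1449] yaw 66.8 tilt 0.02 d [ 0.0011 -0.0011  0.1009] F [0.7 0.1 1.1] t 12.78 w 0.0436
wrist 0.64 [array([ 0.34846549, -0.2856719 ,  0.052     ]), array([ 0.39491966, -0.17825854,  0.052     ])] 0.1170282817508704 66.61246372282412
top 0.54 [array([ 0.38552339, -0.20275522,  0.052     ]), array([ 0.3533186, -0.2752737,  0.052    ])] 0.07934784017130439 -113.94556791761748
scene 0.71 [array([ 0.39312721, -0.1804789 ,  0.052     ]), array([ 0.34646454, -0.28601217,  0.052     ])] 0.11538923013110433 -113.85313387061726
```

```bash
python3 -m pendant '[[0.001,-0.001,0.025,0],[0,0,0.025,0],[0,0,0.025,0],[0,0,0.015,0],[0,0,0.0105,0],[0,0,0,0],[0,0,0,0]]' 0.5|head -4
python3 -m pendant '[[0,0,0,0],[0,0,0,0],[0,0,0,0],[0,0,0,0],[0,0,0,0],[0,0,0,0],[0,0,0,0],[0,0,0,0]]' 0 40
python3 -c "
from h import *
d([.353,-.2745,.044])"
```

```text
time: 13.67
ee_pos: [0.3523, -0.2752, 0.0432]
eef_rot: [0.835, 0.55, 0.0, 0.0]
ft_force: [1.0, -0.8, 0.1]
time: 14.33
ee_pos: [0.3522, -0.2752, 0.0429]
eef_rot: [0.835, 0.55, 0.0, 0.0]
ft_force: [0.9, -0.5, 1.3]
width: 0.017
grip_force: 39.9
tcp [ 0.3522 -0.2752  0.0429] yaw 66.67 tilt 0.04 d [ 0.0009  0.0004 -0.0011] F [ 0.9 -0.5  1.3] t 14.33 w 0.017
```

```bash
python3 -m pendant '[[0,0,-0.02,0],[0,0,-0.03,0],[0,0,-0.035,-0.09],[0,0,-0.035,-0.09],[0,0,-0.035,-0.087],[0,0,-0.035,0],[0,0,0,0],[0,0,0,0]]'|head -6
python3 - <<'E'
from h import *
s=cam('scene')
b=atz(s,(130+230/1.9,130+277/1.9),0);t=cam('top');print(b)
print(tri([ray(s,(130+212/1.9,130+190/1.9)),ray(t,(140+377/3,160+84/3))]))
yw=np.radians(82);u=np.array([np.cos(yw),np.sin(yw)]);a=np.array([.5077,.1522])
d([*(a-.163*u),.235]);d([*(a-.163*u),.176])
c=cam('wrist')
for x in r.outline_of('pin_grip','wrist')[:1]:print(x['score'],x['bbox'])
E
```

```text
time: 15.0
ee_pos: [0.3526, -0.2755, 0.2342]
eef_rot: [0.755, 0.656, -0.0, 0.002]
ft_force: [0.3, 0.3, -1.4]
width: 0.0167
grip_force: 39.9
[5.44198099e-01 1.45316110e-04 0.00000000e+00]
[0.54808589 0.01228155 0.13939064]
tcp [ 0.3515 -0.2747  0.2316] yaw 81.96 tilt 0.09 d [ 0.2816  0.0951 -0.0033] F [ 0.   0.4 -1.3] t 15.1 w 0.0169
tcp [ 0.3515 -0.2747  0.2316] yaw 81.96 tilt 0.09 d [0.2815 0.0952 0.0557] F [ 0.   0.4 -1.3] t 15.1 w 0.0169
0.88 [280.1, 160.9, 43.9, 219.5]
```

```bash
python3 -m pendant '[[0.028,0.0095,0,0],[0.028,0.0095,0,0],[0.028,0.0095,0,0],[0.028,0.0095,0,0],[0.028,0.0095,0,0],[0.028,0.0095,0,0],[0.028,0.0095,0,0],[0.028,0.0095,0,0]]'|head -2
python3 -m pendant '[[0.028,0.0095,0,0],[0.028,0.0095,0,0],[0,0,0.015,0],[0,0,0.02,0],[0,0,0.02,0],[0,0,0,0],[0,0,0,0]]'|head -2
python3 - <<'E'
from h import *
yw=np.radians(82);u=np.array([np.cos(yw),np.sin(yw)]);a=np.array([.5077,.1522])
v=d([*(a-.163*u),.176])
c=cam('wrist','w6.png');s=cam('scene','s6.png');t=cam('top','t6.png')
S=r.read_state();p=S['ee_pos'];M=R.from_quat(S['eef_rot']).as_matrix()
tip=p+M@[.105,0,-.0091];fl=p+M@[.041,0,-.0091]
e=np.array([*(a-.028*u),.185])
for n,k in(('w',c),('s',s),('t',t)):print(n,'tip',proj(k,tip),'flange',proj(k,fl),'entry',proj(k,e))
A=cv2.resize(c['img'][0:200,180:380,::-1],(400,400),interpolation=cv2.INTER_CUBIC)
B=cv2.resize(s['img'][170:320,140:290,::-1],(400,400),interpolation=cv2.INTER_CUBIC)
cv2.imwrite('pics/six.png',np.hstack([A,B]))
E
```

```text
time: 15.87
ee_pos: [0.4584, -0.0623, 0.2317]
time: 16.45
ee_pos: [0.4841, -0.0108, 0.1766]
tcp [ 0.4841 -0.0108  0.1766] yaw 82.0 tilt 0.2 d [0.0017 0.0006 0.0006] F [-0.1 -0.  -0.3] t 16.45 w 0.0167
w tip [285.14967965  54.04586794] flange [284.50279432 196.59521784] entry [283.10319982 -29.22749207]
s tip [223.36330528 240.56663297] flange [251.86036981 227.67852998] entry [208.94838784 248.67979539]
t tip [231.42236323 204.61604052] flange [257.75688782 208.17654828] entry [218.50510134 203.38871763]
```

View pics/six.png

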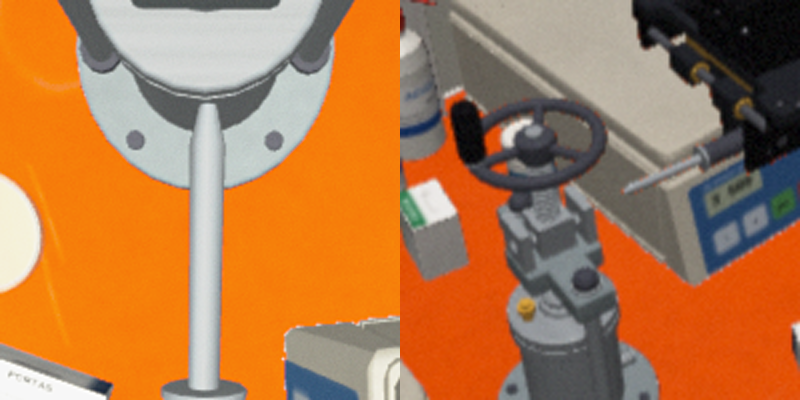

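Left: wrist view, pin shank from flange (204,390) to tip (207,103), centred on the vessel (rods mid at 205). Right: scene view, pin level with the lugs, bores ahead. Insert in steps.

```bash
python3 -m pendant '[[0.01,0.0003,0.0005,0],[0.01,0,0,0],[0.008,0,0,0],[0,0,0,0],[0.005,0,0,0],[0.004,0,0,0],[0,0,0,0]]'|head -5
python3 -c "
from h import *
yw=np.radians(82);u=np.array([np.cos(yw),np.sin(yw)]);a=np.array([.5077,.1522])
d([*(a-.133*u),.176])"
```

```text
time: 17.18
ee_pos: [0.4907, 0.0263, 0.1773]
eef_rot: [0.755, 0.656, 0.0, -0.0]
ft_force: [-0.1, 0.1, -0.6]
width: 0.0169
tcp [0.4907 0.0263 0.1773] yaw 82.02 tilt 0.01 d [-0.006  -0.0007  0.0013] F [-0.1  0.1 -0.6] t 17.18 w 0.0169
```

```bash
python3 -m pendant '[[0.004,-0.0003,0.0005,0],[0.004,-0.0003,0.0005,0],[0,0,0,0],[0,0,0,0]]'|sed -n 2,5p
python3 -m pendant '[[0.004,0,0,0],[0.003,0,0,0],[0,0,0,0],[0,0,0,0]]'|sed -n 2,5p
python3 -c "
from h import *
yw=np.radians(82);u=np.array([np.cos(yw),np.sin(yw)]);a=np.array([.5077,.1522])
d([*(a-.133*u),.176])"
```

```text
ee_pos: [0.4912, 0.0338, 0.1762]
eef_rot: [0.755, 0.656, 0.0, -0.0]
ft_force: [-0.0, -0.4, -1.9]
width: 0.0166
ee_pos: [0.4922, 0.0408, 0.1762]
eef_rot: [0.755, 0.656, 0.0, -0.0]
ft_force: [-0.3, -0.6, -0.0]
width: 0.0167
tcp [0.4922 0.0408 0.1762] yaw 82.01 tilt 0.01 d [-0.0205 -0.0001  0.0002] F [-0.3 -0.6 -0. ] t 17.85 w 0.0167
```

```bash
python3 -m pendant '[[0.004,0,0,0],[0.004,0,0,0],[0.004,0,0,0],[0.004,0,0,0],[0.003,0,0,0],[0,0,0,0],[0,0,0,0]]'|sed -n 2,5p
python3 - <<'E'
from h import *
yw=np.radians(82);u=np.array([np.cos(yw),np.sin(yw)]);a=np.array([.5077,.1522])
d([*(a-.133*u),.176])
s=cam('scene','s7.png');w=cam('wrist')
B=cv2.resize(s['img'][170:290,150:290,::-1],(467,400),interpolation=cv2.INTER_CUBIC)
cv2.imwrite('pics/s7c.png',np.hstack([B,cv2.resize(w['img'][0:240,180:380,::-1],(333,400))]))
E
```

```text
ee_pos: [0.4948, 0.0596, 0.1762]
eef_rot: [0.755, 0.656, 0.0, 0.0]
ft_force: [-0.1, 0.3, -0.3]
width: 0.0168
tcp [0.4948 0.0596 0.1762] yaw 82.01 tilt 0.0 d [-0.0395 -0.0001  0.0002] F [-0.1  0.3 -0.3] t 18.43 w 0.0168
```

View pics/s7c.png

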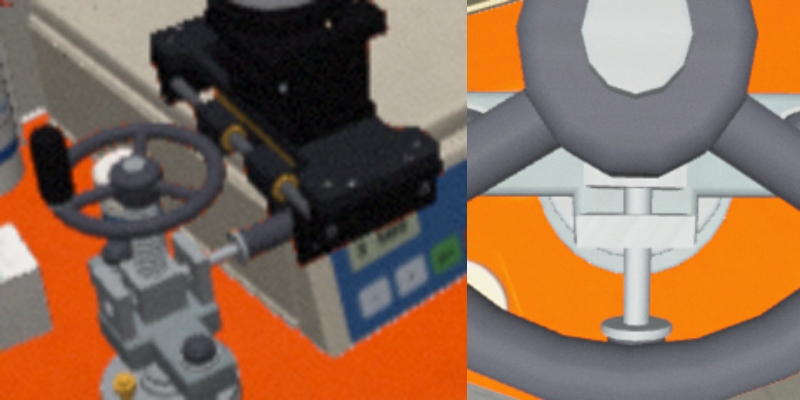

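Picture: pin passes the right lug into the collar (right half: shank between lug and collar at (637,200)); the gripper body is clear of the rim. A bit further, release, back off, then push the handle's back with shut fingers.

```bash
python3 -m pendant '[[0.003,0,0,0],[0,0,0,0],[0,0,0,0]]'|sed -n 2,5p
python3 -m pendant '[[0,0,0,0],[0,0,0,0],[0,0,0,0],[0,0,0,0],[-0.01,0,0,0],[-0.015,0,0,0],[-0.015,0,0,0],[0,0,0,0]]' 0.4|sed -n 2,5p
python3 -m pendant '[[0,0,0,0],[0,0,0,0],[0,0,0,0],[0,0,0,0],[0,0,0,0],[0,0,0,0],[0,0,0,0]]' 0 10
python3 - <<'E'
from h import *
yw=np.radians(82);u=np.array([np.cos(yw),np.sin(yw)]);a=np.array([.5077,.1522])
d([*(a-.0885*u),.176])
w=cam('wrist');s=cam('scene')
for n in('wrist','scene'):
  for x in r.outline_of('pin_grip',n)[:1]: print(n,x['score'],x['bbox'])
B=cv2.resize(s['img'][170:290,150:290,::-1],(467,400),interpolation=cv2.INTER_CUBIC)
cv2.imwrite('pics/s8c.png',np.hstack([B,cv2.resize(w['img'][0:240,180:380,::-1],(333,400))]))
E
```

```text
ee_pos: [0.4952, 0.0624, 0.1762]
eef_rot: [0.755, 0.656, 0.0, 0.0]
ft_force: [-1.5, 0.5, -1.0]
width: 0.0167
ee_pos: [0.4895, 0.0197, 0.176]
eef_rot: [0.756, 0.655, -0.001, 0.0]
ft_force: [1.4, -0.3, 0.3]
width: 0.0342
time: 20.03
ee_pos: [0.4897, 0.0229, 0.1762]
eef_rot: [0.755, 0.656, 0.0, 0.0]
ft_force: [0.8, 0.1, -1.3]
width: 0.002
grip_force: 0.0
tcp [0.4897 0.0229 0.1762] yaw 82.0 tilt 0.01 d [ 0.042  -0.0001  0.0002] F [ 0.8  0.1 -1.3] t 20.03 w 0.002
wrist 0.97 [279.6, 117.0, 42.5, 199.2]
scene 0.64 [225.9, 242.1, 36.2, 18.6]
```

View pics/s8c.png

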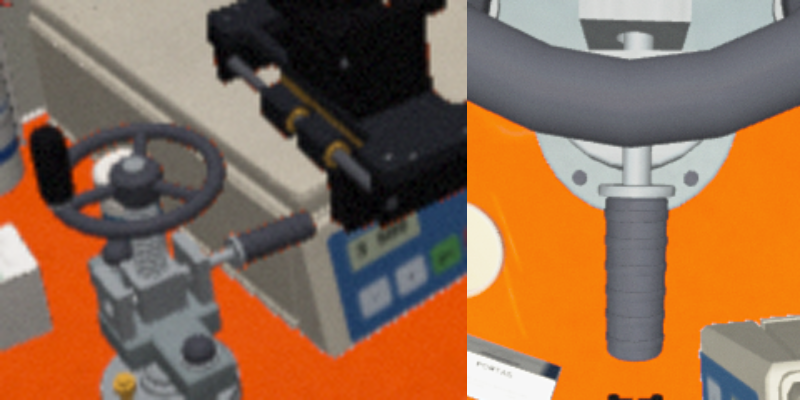

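The pin hangs in lug and collar; handle end at right-half (635,358), closed fingertips at (635,398), in line. Push.

```bash
python3 -m pendant '[[0.006,0,0,0],[0.006,0,0,0],[0.005,0,0,0],[0.004,0,0,0],[0.003,0,0,0],[0.003,0,0,0],[0,0,0,0],[0,0,0,0]]'|sed -n 2,5p
python3 -m pendant '[[0.003,0,0,0],[0.003,0,0,0],[0,0,0,0],[0,0,0,0]]'|sed -n 2,5p
python3 - <<'E'
from h import *
yw=np.radians(82);u=np.array([np.cos(yw),np.sin(yw)]);a=np.array([.5077,.1522])
d([*(a-.0885*u),.176])
for n in('wrist','scene'):
  cam(n)
  for x in r.outline_of('pin_grip',n)[:1]: print(n,x['score'],x['bbox'])
E
```

```text
ee_pos: [0.4935, 0.0493, 0.1763]
eef_rot: [0.755, 0.656, -0.0, 0.0]
ft_force: [-0.3, -1.5, 1.2]
width: 0.0002
ee_pos: [0.4944, 0.0546, 0.1763]
eef_rot: [0.755, 0.656, -0.0, 0.0]
ft_force: [-1.2, -5.3, 2.5]
width: 0.0006
tcp [0.4944 0.0546 0.1763] yaw 81.93 tilt 0.06 d [ 0.01   -0.0004  0.0003] F [-1.2 -5.3  2.5] t 21.23 w 0.0006
wrist 0.7 [279.6, 176.6, 39.8, 149.1]
scene 0.84 [226.0, 245.3, 24.4, 18.2]
```

```bash
python3 -m pendant '[[0.002,0,0,0],[0.002,0,0,0],[0.002,0,0,0],[0,0,0,0],[0,0,0,0]]'|sed -n 2,4p
python3 -m pendant '[[0.002,0,0,0],[0.001,0,0,0],[0,0,0,0],[0,0,0,0]]'|sed -n 2,4p
python3 - <<'E'
from h import *
yw=np.radians(82);u=np.array([np.cos(yw),np.sin(yw)]);a=np.array([.5077,.1522])
d([*(a-.0885*u),.176])
w=cam('wrist');s=cam('scene')
B=cv2.resize(s['img'][170:290,150:290,::-1],(467,400),interpolation=cv2.INTER_CUBIC)
cv2.imwrite('pics/s9c.png',np.hstack([B,cv2.resize(w['img'][0:240,180:380,::-1],(333,400))]))
E
```

```text
ee_pos: [0.495, 0.0568, 0.1761]
eef_rot: [0.756, 0.654, -0.002, 0.002]
ft_force: [-2.3, -18.4, 7.0]
ee_pos: [0.4956, 0.0585, 0.1762]
eef_rot: [0.757, 0.654, -0.003, 0.002]
ft_force: [-3.5, -22.5, 8.1]
tcp [0.4956 0.0585 0.1762] yaw 81.68 tilt 0.43 d [ 0.006  -0.0011  0.0001] F [ -3.5 -22.5   8.1] t 22.18 w 0.0005
```

```bash
python3 -m pendant '[[0,0,-0.001,0],[0,0,-0.001,0],[0,0,-0.001,0],[0,0,0,0],[0,0,0,0]]'|sed -n 2,4p
python3 - <<'E'
from h import *
yw=np.radians(82);u=np.array([np.cos(yw),np.sin(yw)]);a=np.array([.5077,.1522])
d([*(a-.0885*u),.176])
cam('wrist');c=cam('scene');w=None
for n in('wrist','scene'):
  for t in('pin_grip','knob_grip','spindle'):
    for x in r.outline_of(t,n)[:1]:
      m=np.argwhere(x['mask'])[:,::-1].astype(np.float32);print(n,t,round(x['score'],2),np.round(x['bbox'],1),cv2.minAreaRect(m)[0])
e=np.array([*(a-.028*u),.185])
print('seated flange/handle end/mid',[np.round(proj(c,e-k*np.array([*u,0])),1) for k in(0,.051,.027)])
E
```

```text
ee_pos: [0.4955, 0.063, 0.1792]
eef_rot: [0.755, 0.655, -0.001, 0.001]
ft_force: [-0.9, -7.1, 2.2]
tcp [0.4955 0.063  0.1792] yaw 81.9 tilt 0.09 d [ 0.0015 -0.0004  0.0032] F [-0.9 -7.1  2.2] t 22.7 w 0.0003
wrist pin_grip 0.74 [278.9 170.9  38.7  94.9] (280.5, 171.0)
wrist spindle 0.73 [279.6 129.  451.1 255.7] (280.0, 128.0)
scene pin_grip 0.84 [224.7 244.8  19.4  12.6] (223.3402099609375, 244.0154571533203)
scene knob_grip 0.73 [167.5 217.8  10.8  21.4] (164.9423065185547, 219.2115478515625)
scene spindle 0.77 [188.8 234.9  60.7  59.9] (188.0, 236.5)
seated flange/handle end/mid [array([208.9, 248.7]), array([232.5, 238. ]), array([221.6, 242.9])]
```

```bash
python3 -m pendant '[[0.001,0,-0.0005,0],[0.001,0,-0.0005,0],[0,0,0,0],[0,0,0,0]]'|sed -n 2,4p
python3 -m pendant '[[0.001,0,0,0],[0.001,0,0,0],[0,0,0,0],[0,0,0,0]]'|sed -n 2,4p
python3 -c "
from h import *
yw=np.radians(82);u=np.array([np.cos(yw),np.sin(yw)]);a=np.array([.5077,.1522])
d([*(a-.0885*u),.176])"
```

```text
ee_pos: [0.4956, 0.0632, 0.1799]
eef_rot: [0.756, 0.655, -0.002, 0.001]
ft_force: [-1.2, -13.4, 1.7]
ee_pos: [0.4957, 0.0633, 0.1796]
eef_rot: [0.756, 0.654, -0.003, 0.002]
ft_force: [-3.2, -20.1, 2.7]
tcp [0.4957 0.0633 0.1796] yaw 81.73 tilt 0.38 d [ 0.0012 -0.0005  0.0036] F [ -3.2 -20.1   2.7] t 23.77 w -0.0001
```

```bash
python3 -m pendant '[[-0.006,0,0,0],[-0.012,0,0,0],[-0.012,0,0,0],[-0.012,0,0,0],[0,0,0.0035,0],[0,0,0,0],[0,0,0,0]]'|sed -n 2,4p
python3 - <<'E'
from h import *
yw=np.radians(82);u=np.array([np.cos(yw),np.sin(yw)]);a=np.array([.5077,.1522])
d([*(a-.0885*u),.176])
for n in('wrist','scene'):
  c=cam(n)
  for x in r.outline_of('pin_grip',n)[:1]:
    b=x['bbox'];m=np.argwhere(x['mask'])[:,::-1].astype(np.float32);print(n,round(x['score'],2),np.round(b,1),np.round(m.mean(0),1))
    if n=='wrist':
      p=atz(c,(b[0],b[1]+b[3]/2),.185);print('end',p,'along',(p[:2]-a)@u,'lat',(p[:2]-a)@[-u[1],u[0]])
      # width per row -> flange, handle
      M=x['mask'];wd=M.sum(1);cen=[np.flatnonzero(q).mean() if q.any() else 0 for q in M]
      print([(i,int(wd[i]),round(float(cen[i]),1)) for i in range(0,230,5) if wd[i]])
      for k in(0,-.003,-.051):print(k,proj(c,[*(a+(k-.028)*u),.185]))
for x in r.outline_of('knob_grip','scene')[:1]:print('knob',x['bbox'])
E
```

```text
ee_pos: [0.4901, 0.0279, 0.1765]
eef_rot: [0.755, 0.656, 0.0, -0.0]
ft_force: [-0.7, -0.1, -0.5]
tcp [0.4901 0.0279 0.1765] yaw 82.03 tilt 0.05 d [0.0371 0.0002 0.0005] F [-0.7 -0.1 -0.5] t 24.35 w 0.0001
wrist 0.58 [280.9 108.8  39.4 156. ] [281.8 140.8]
end [0.4960954  0.07285617 0.185     ] along -0.08018670803346542 lat 0.0004491422831347427
[(35, 17, 282.0), (40, 18, 282.5), (110, 3, 300.0), (115, 39, 282.0), (120, 38, 281.5), (125, 39, 282.0), (130, 38, 282.5), (135, 37, 282.0), (140, 39, 282.0), (145, 38, 281.5), (150, 36, 281.5), (155, 36, 281.5), (160, 37, 282.0), (165, 36, 281.5), (170, 36, 281.5), (175, 37, 282.0), (180, 36, 281.5), (185, 29, 282.0)]
0 [282.01178591  73.56438713]
-0.003 [281.99808776  80.75143389]
-0.051 [281.80038962 184.47820995]
scene 0.83 [207.4 251.1  49.1  28.8] [220.9 244.2]
knob [166.9, 218.8, 11.8, 22.7]
```

```bash
python3 -m pendant '[[0.012,0,-0.002,0],[0.012,0,0,0],[0.008,0,0,0],[0.003,0,0,0],[0.002,0,0,0],[0,0,0,0],[0,0,0,0]]'|sed -n 2,4p
python3 -m pendant '[[0.002,0,0,0],[0,0,-0.0015,0],[0,0,-0.0015,0],[0,0,0.0015,0],[0,0,0.0015,0],[0,0.001,0,0],[0,-0.002,0,0],[0,0,0,0]]'|sed -n 2,4p
python3 -m pendant '[[0.001,0.001,0,0],[0,0,-0.0015,0],[0,0,-0.0015,0],[0,0,0,0]]'|sed -n 2,4p
python3 -c "
from h import *
yw=np.radians(82);u=np.array([np.cos(yw),np.sin(yw)]);a=np.array([.5077,.1522])
d([*(a-.0885*u),.176])"
```

```text
ee_pos: [0.4953, 0.063, 0.1786]
eef_rot: [0.755, 0.656, -0.0, -0.0]
ft_force: [0.0, 0.4, -0.2]
ee_pos: [0.4946, 0.0631, 0.1786]
eef_rot: [0.756, 0.655, -0.001, 0.001]
ft_force: [-0.4, -6.9, 0.9]
ee_pos: [0.4952, 0.0632, 0.181]
eef_rot: [0.756, 0.655, -0.002, 0.001]
ft_force: [-0.8, -8.9, -3.2]
tcp [0.4952 0.0632 0.181 ] yaw 81.81 tilt 0.23 d [0.0014 0.     0.005 ] F [-0.8 -8.9 -3.2] t 26.18 w -0.0001
```

```bash
python3 -m pendant '[[-0.006,0,0,0],[-0.015,0,0,0],[-0.02,0,0,0],[-0.03,0,0,0],[-0.03,0,-0.02,0],[-0.02,0,-0.04,0],[0,0,-0.04,0],[0,0,-0.04,0]]'|sed -n 1,2p
python3 -m pendant '[[0.02,0,-0.03,0],[0.03,0,-0.03,0],[0.03,0,0,0],[0.03,0,0,0],[0,0,0,0],[0,0,0,0]]'|sed -n 1,2p
python3 - <<'E'
from h import *
yw=np.radians(82);u=np.array([np.cos(yw),np.sin(yw)]);n=np.array([-u[1],u[0]]);a=np.array([.5077,.1522])
d([*(a-.0885*u),.39])
c=cam('wrist','w10.png')
g=cv2.cvtColor(c['img'],cv2.COLOR_RGB2GRAY).astype(np.float32)
def prof(lat,z,ks):
    return [int(cv2.getRectSubPix(g,(1,1),tuple(map(float,proj(c,[*(a+k*u+lat*n),z]))))[0,0]) for k in ks]
ks=np.arange(-.018,-.062,-.001);print((ks*1000).round().astype(int).tolist())
print('axis z.195',prof(0,.195,ks));print('lat12 z.201',prof(.0125,.201,ks));print('lat-12',prof(-.0125,.201,ks))
for k in(-.028,-.031,-.047,-.079):print(k,proj(c,[*(a+k*u),.195]))
for x in r.outline_of('pin_grip','wrist')[:1]:
    M=x['mask'];print(x['score'],x['bbox'],[(i,int(M[i].sum())) for i in range(420) if M[i].any()])
E
```

```text
time: 26.85
ee_pos: [0.4784, -0.0535, 0.3207]
time: 27.35
ee_pos: [0.4942, 0.0581, 0.3786]
tcp [0.4942 0.0581 0.3786] yaw 82.21 tilt 0.05 d [ 0.0065  0.0003 -0.0114] F [-0.2 -0.3 -0.3] t 27.35 w 0.0006
[-18, -19, -20, -21, -22, -23, -24, -25, -26, -27, -28, -29, -30, -31, -32, -33, -34, -35, -36, -37, -38, -39, -40, -41, -42, -43, -44, -45, -46, -47, -48, -49, -50, -51, -52, -53, -54, -55, -56, -57, -58, -59, -60, -61]
axis z.195 [195, 189, 183, 201, 204, 206, 205, 207, 205, 200, 180, 189, 198, 160, 114, 105, 106, 109, 109, 109, 107, 111, 109, 96, 86, 88, 96, 102, 107, 112, 112, 104, 101, 96, 89, 85, 92, 107, 106, 96, 104, 110, 109, 108]
lat12 z.201 [183, 185, 194, 206, 206, 208, 207, 206, 204, 200, 201, 201, 200, 191, 174, 172, 180, 183, 183, 181, 172, 142, 86, 88, 97, 101, 107, 110, 108, 103, 99, 94, 89, 96, 130, 139, 138, 139, 139, 139, 141, 140, 140, 140]
lat-12 [183, 178, 180, 200, 204, 208, 205, 205, 207, 206, 201, 202, 199, 190, 169, 171, 181, 184, 185, 187, 172, 129, 87, 88, 95, 104, 106, 111, 111, 106, 101, 97, 89, 90, 114, 140, 140, 140, 139, 139, 139, 139, 139, 140]
-0.028 [281.55011925 130.7169141 ]
-0.031 [281.53768862 133.49113057]
-0.047 [281.47246055 148.04846998]
-0.079 [281.34717614 176.00894269]
0.84 [279.9, 146.3, 16.4, 59.5] [(117, 4), (118, 6), (119, 7), (120, 7), (121, 7), (122, 5), (123, 2), (131, 9), (132, 16), (133, 17), (134, 17), (135, 17), (136, 17), (137, 16), (138, 16), (139, 16), (140, 15), (141, 15), (142, 13), (143, 3), (154, 13), (155, 15), (156, 15), (157, 15), (158, 15), (159, 15), (160, 15), (161, 15), (162, 15), (163, 15), (164, 15), (165, 15), (166, 15), (167, 15), (168, 15), (169, 15), (170, 15), (171, 15), (172, 15), (173, 15), (174, 15), (175, 11)]
```

```bash
python3 -c "
from h import *
print(r.close_job())"
```

```text
the job is handed in; nothing more can be done
None
```

I wound the spindle down about two turns until its bore lined up and pushed the locking pin through lug, collar and lug; its flange is against the right-hand lug, it is released, and the job is handed in (no verdict came back); I viewed 11 pictures against your limit of 10.

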